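Index a camera tube on its flat in a V-cradle and clamp it

ROBOT

A 6-joint arm with a two-finger parallel gripper is mounted at the origin on a cart in front of the work surface, level with it; the furniture and walls round the work are solid. World frame = base frame: x ahead of the robot, y to its left, z up, the work surface at z = 0. Lengths are in m, angles in rad, forces in N, time in s.
With the tool pointing down it reaches from about 0.25 to 0.8 m from the base axis. Payload 3.9 kg.
Tool frame: the origin (TCP) lies midway between the tips of the shut fingers; the grasp point (between the pads) lies 19 mm behind it; z points along the fingers, y is the line along which they close (so a half turn about z gives the same grasp; the last joint's range is limited). The gripper opens to 85 mm and grips with 20 to 120 N. Pads are 22 mm wide; open, the fingers measure 114 mm over their backs; the gripper's body (76 mm by 85 mm) begins 54 mm behind the grasp point. The pads swing forward as they close: fully open they stand 13 mm farther back than shut.
Start: joints at [0, 0.26, -0.138, 1.173, 0, 1.571], TCP at [0.525, -0, 0.231] pointing down, gripper open.
Joint ranges: [-2.78, 2.78], [-0.83, 1.72], [-1.28, 1.37], [-1.9, 2.12], [-1.57, 1.48], [-3.14, 3.14]. Speed limits (rad/s): [2.57, 2.57, 3.14, 3.14, 3.14, 3.14].

INTERFACE

Orientations are given as a unit quaternion [w, x, y, z].
In Python, from plant import env, viewer, ticket gives the robot as it stands.
- The arm moves only by the tool jog_arm, never from a script. Its argument "increments" is text: rows parted by semicolons, each of 5 numbers parted by spaces: the gripper's target within -1 to 1 (fully open at 1, half-way at 0, shut at -1), then the shift along the tool's x, y, z in cm, then the turn about the tool's z in degrees. A call has 1 to 12 rows; each row is the pose to reach, as a shift and turn from the pose commanded when the call began, along the tool's axes at that moment; what a row does not reach only later rows make up. A row lasts 1/8 s, in which the tool goes at most 62.5 mm and 10.7 degrees, less where a joint would pass 70% of its speed; a pose out of reach is approached as far as the arm can. A call with a gripper value outside its range is refused whole. The fingers move at their own pace and stop on an object; "grip_force" is the grip in N (left out, the last holds). Time passes only in rows, so rows that repeat a pose let the fingers close. It gives the time, the measured TCP pose, the force, the opening and the grip force at its end, in the units of the state.
- env.read_state(): the state, without advancing time (a new reading comes with each control period).
- viewer.camera(name): name is "scene" or "side" or "wrist"; returns a dict with "pixels" (420x560x3 uint8, blue, green, red), "K" (3x3 intrinsics, pixels), "k1" (the pictures are not rectified: a ray, as slopes to the right and down, at radius r is drawn at 1 + k1 r^2 times it, then the intrinsics apply), "view" (4x4, takes a point from world to camera coordinates). Camera axes: x right, y down, z forward; pixel columns grow to the right and rows downward; lengths in m; the calibration is good to about 2 mm. A picture is of the moment at which its call begins. There is no depth.
- ticket.sign_off(): hands the job in; it is judged then, once.
The state is a dict: "time": time; "joint_positions": joint angles; "joint_vel": joint speeds; "joint_torque": joint torques, N m; "eef_pos": TCP position; "tool_rot": TCP orientation; "ft_force": force on the tool from outside, world axes, zero at the start; "wrist_torque": the same for the moment, N m; "width": finger opening in m; "gripper_force": force on a finger pad.
Only numpy, scipy, OpenCV 4.12 (cv2) and the standard library are available. Lean on these libraries where they do the work, as an engineer would, in place of code of your own. Each camera call takes 0.05 s, during which the arm holds its last target. There are 200 camera calls.

TASK

Clamp the microscope's black camera tube in the V-cradle on its milled flat. First swing the clamp arm over so that its white shoe comes to rest on the round of the tube; then, gripping the tube's near end, roll the tube where it lies in the groove, without lifting it out, until the bright flat comes straight up and the shoe drops home flush on it. Leave the two amber bottles, the timer and the pink dish where they are, and let go of everything.

Things in the scene. Friction and masses are not known exactly. Their poses are not given: they have to be found in the camera images.
- groove (a point): V-cradle on a dark plate 130 x 100 mm. Its fixed V-block, 80 long, 72 wide, top at 76 mm height, has a groove lined with slippery white plastic, pointing roughly away from the robot. The point is on the axis of a tube resting in the groove (80 mm high), below the closed clamp's shoe, 15 mm past the block's middle. x: along the groove, away from the robot; y: left; z: up.
- tube_grip (a point): Grip end of the loose black tube (36 mm diameter, 153 long, 0.2 kg): centre of the round part that overhangs the block toward the robot, on the tube's axis, 32 mm before the block's near face; free 15 mm either way along the tube and 60 mm below. x: along the tube, away from the robot; z as the flat's. A collar and a flange let it slide only 4 mm either way along the groove.
- tube_flat (a point): Centre of the milled flat of the same tube, 87 mm beyond the grip point: a bright rectangle 38 mm long, 23 wide, 14 mm from the axis (the round: 18 mm). z: the flat's outward normal; x along the tube. It starts leaning 45 to 75 degrees from straight up, to the left; rolled clockwise by that angle, as seen from the robot, it faces up.
- clamp (a joint): Hinge of the steel clamp arm (rad), axis parallel to the groove, 43 mm right of the groove point and 20 mm above it. 0: closed, shoe flush on the flat; 0.09: shoe on the tube's round; 1.75: open, leaning right, as it starts. Pushed left past about 1.1 it falls slowly shut by its weight; no catch. The slippery shoe (20 x 24 mm) turns a flat within some 10 degrees square to itself.
- clamp_knob (a point): Middle of the end face of the black knob (24 mm diameter, 16 high) at the clamp arm's end, 80 mm from the hinge. z: out of that face; up when closed, to the right when open. Closed on the flat it lies 37 mm left of the groove point and 52 mm above it and may be pressed there.
- stain_bottle_1: small amber dropper bottle, 30 mm wide, 74 mm high, standing beyond the cradle; origin under its middle; leave it alone
- stain_bottle_2: the other amber dropper bottle of the same size, also beyond the cradle; leave it alone
- timer: white timer, 64 x 64 x 19 mm, lying to the left of the cradle; origin under its middle; leave it alone
- petri_3: pink petri dish, 64 mm wide, 11 mm high, lying to the right of the tube's grip end; origin under its middle; leave it alone

How it is judged:
By the outcome, as a careful person would: the job done as asked, in the order asked, and still so for the second after the job is handed in, with the robot touching nothing.
It also fails if it takes over 51 s, if anything falls off the work surface, if the arm or the gripper's body presses on something with over 40 N, if the wrist force passes 120 N, or if a joint passes its speed limit or range.

## Working session

There is one attempt and no reset: what is moved stays moved. The work goes in short steps, Python scripts to look and compute and a tool call to move; the robot and the scene stay as the last step left them, time stands still between calls to the robot, and variables do not carry over. Pictures are saved under pics/ and viewed, at most 10 in all, crops included, and the job is handed in when it is done.

Besides the shell and the picture viewer there is one more tool, called as a command line: name --argument value ..., lists and objects as JSON in quotes. jog_arm: Moves the arm, as the interface text tells. Its arguments: {"type":"object","properties":{"increments":{"type":"string"},"grip_force":{"type":"number"}},"required":["increments"]}

```bash
mkdir -p pics; ls; cat > h.py <<'E'
import numpy as np, cv2
from plant import env, viewer, ticket
def snap(name,fn):
    c=viewer.camera(name); cv2.imwrite('pics/'+fn,c['pixels']); np.savez('pics/'+fn+'.npz',K=c['K'],k1=c['k1'],view=c['view']); return c
def load(fn): return np.load('pics/'+fn+'.npz')
def ray(c,u,v):
    K=c['K']; k1=float(c['k1']); d=np.array([(u-K[0,2])/K[0,0],(v-K[1,2])/K[1,1]]); s=d.copy()
    for _ in range(20): s=d/(1+k1*(s@s))
    V=c['view']; R=V[:3,:3]; o=-R.T@V[:3,3]; r=R.T@np.array([s[0],s[1],1]); return o,r/np.linalg.norm(r)
def atz(c,u,v,z):
    o,r=ray(c,u,v); return o+r*(z-o[2])/r[2]
def proj(c,p):
    V=c['view']; q=V[:3,:3]@np.array(p)+V[:3,3]; s=q[:2]/q[2]; s=s*(1+float(c['k1'])*(s@s)); return [c['K'][0,0]*s[0]+c['K'][0,2],c['K'][1,1]*s[1]+c['K'][1,2]]
def tri(*l):
    A=np.zeros((3,3));b=np.zeros(3)
    for c,u,v in l:
        o,r=ray(c,u,v);P=np.eye(3)-np.outer(r,r);A+=P;b+=P@o
    return np.linalg.solve(A,b)
E
python3 - <<'E'
from h import *
a=snap('scene','s1.png');b=snap('side','d1.png');snap('wrist','w1.png')
cv2.imwrite('pics/ab1.png',cv2.resize(np.hstack([a['pixels'],b['pixels']]),(800,300)))
print({k:np.round(v,3) for k,v in env.read_state().items()})
for c in (a,b): print(np.round(c['view'],3).tolist(), c['K'][0,0],c['k1'])
E
```

```text
pics
{'time': np.float64(0.15), 'joint_positions': array([ 0.   ,  0.261, -0.139,  1.173, -0.   ,  1.571]), 'joint_vel': array([-0.   , -0.001,  0.006, -0.   ,  0.001,  0.001]), 'joint_torque': array([-0.0000e+00, -4.0601e+01,  2.5417e+01,  1.3000e-02, -0.0000e+00,
       -0.0000e+00]), 'eef_pos': array([0.524, 0.   , 0.231]), 'tool_rot': array([-0.001,  0.707,  0.707, -0.001]), 'ft_force': array([-0.782,  0.147, -0.685]), 'wrist_torque': array([-0.021, -0.033,  0.017]), 'gripper_force': np.float64(0.0), 'width': np.float64(0.086)}
[[0.599, -0.801, -0.019, -0.433], [-0.418, -0.292, -0.86, 0.302], [0.683, 0.523, -0.51, 0.799], [0.0, 0.0, 0.0, 1.0]] 533.8832655583432 0.00372399741375468
[[1.0, -0.026, -0.008, -0.586], [-0.022, -0.606, -0.795, 0.031], [0.016, 0.795, -0.607, 1.13], [0.0, 0.0, 0.0, 1.0]] 448.11840272541366 -0.022684018365781093
```

View pics/s1.png

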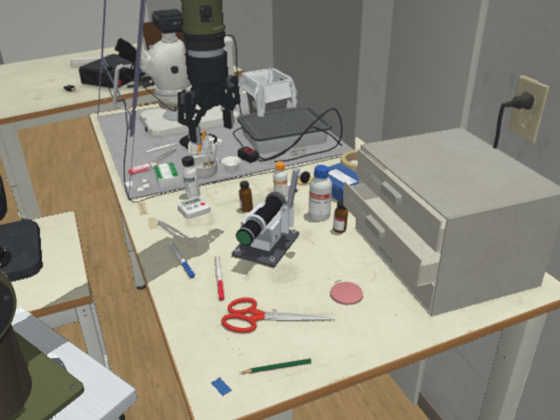

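View pics/d1.png

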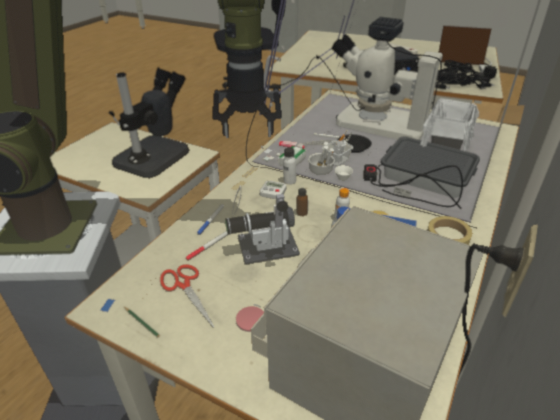

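View pics/w1.png

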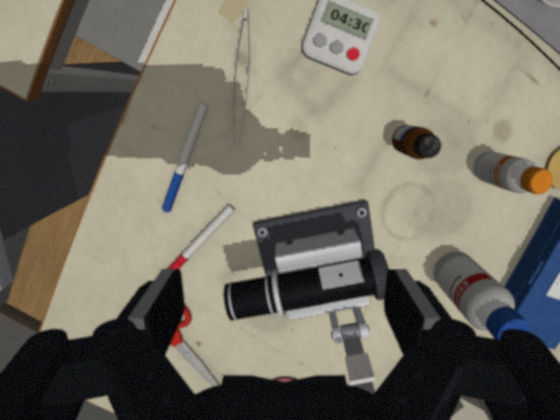

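The wrist view shows the tube from (228,300) to (382,270), with the flat near (343,275). The clamp is open toward image-down and its knob is near (360,370). The timer is at (340,35). I'll enlarge these.

```bash
python3 - <<'E'
import cv2,numpy as np
w=cv2.imread('pics/w1.png')[190:400,215:415]; s=cv2.imread('pics/s1.png')[165:270,225:325]
cv2.imwrite('pics/c1.png',np.hstack([cv2.resize(w,(400,420),interpolation=2),cv2.resize(s,(400,420),interpolation=2)]))
E
```

```text
(no output)
```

View pics/c1.png

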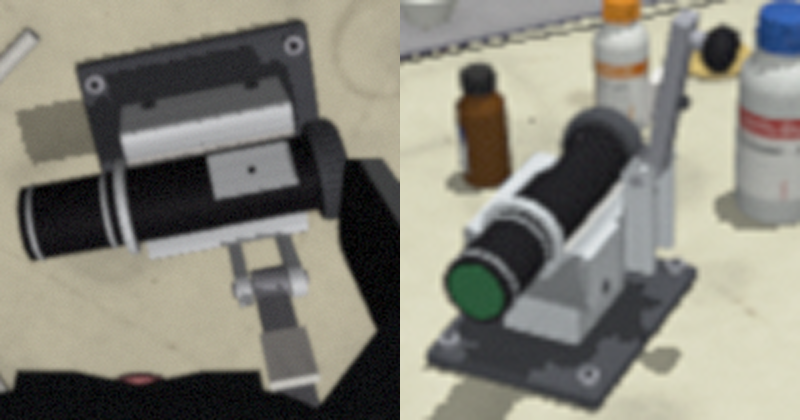

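```bash
python3 - <<'E'
from h import *
w=load('w1.png');s=load('s1.png')
W=lambda x,y:(215+x/2,190+y/2); S=lambda x,y:(225+(x-400)/4,165+y/4)
V=w['view'];print('cam',(-V[:3,:3].T@V[:3,3]).round(3)); print(V[:3,:3].round(2).tolist())
def P(n,x,y,z): print(n,atz(w,*W(x,y),z).round(4))
P('screwN',95,85,.01);P('screwF',293,45,.01)
P('axis near',65,215,.08);P('axis 200',200,190,.08);P('axis far',300,172,.08);P('nearend rim',32,220,.08)
P('flat',252,170,.088)
P('blkNL',122,133,.076);P('blkFL',292,100,.076)
P('blk right near',150,255,.076);P('blk right far',307,230,.076)
P('hinge',270,287,.1);P('hingeL',240,290,.1);P('hingeR',300,278,.1);P('armend',290,358,.18)
print('flat tri')
print('nearend c scene', [atz(s,*S(478,292),.08).round(4)], 'tri',tri((w,*W(30,220)),(s,*S(478,292))).round(4))
print('arm tip tri',tri((w,*W(290,340)),(s,*S(686,20))).round(4))
for n,u,v,z in [('timer',340,35,.019),('b1',427,145,.07),]: print(n,atz(w,u,v,z).round(3))
E
```

```text
cam [0.524 0.076 0.373]
[[1.0, 0.0, -0.0], [0.0, -0.95, 0.3], [-0.0, -0.3, -0.95]]
screwN [ 0.5    -0.0692  0.01  ]
screwF [ 0.6088 -0.0457  0.01  ]
axis near [ 0.489  -0.1086  0.08  ]
axis 200 [ 0.5534 -0.0947  0.08  ]
axis far [ 0.6004 -0.0854  0.08  ]
nearend rim [ 0.4729 -0.1115  0.08  ]
flat [ 0.5761 -0.0798  0.088 ]
blkNL [ 0.5166 -0.0669  0.076 ]
blkFL [ 0.5949 -0.0503  0.076 ]
blk right near [ 0.53  -0.134  0.076]
blk right far [ 0.6075 -0.1199  0.076 ]
hinge [ 0.586  -0.1352  0.1   ]
hingeL [ 0.5719 -0.1367  0.1   ]
hingeR [ 0.5997 -0.1303  0.1   ]
armend [ 0.577  -0.1037  0.18  ]
flat tri
nearend c scene [array([ 0.4701, -0.1155,  0.08  ])] tri [ 0.4719 -0.1133  0.0778]
arm tip tri [ 0.5972 -0.1301  0.162 ]
timer [0.576 0.133 0.019]
b1 [0.649 0.037 0.07 ]
```

```bash
python3 - <<'E'
from h import *
from scipy.optimize import least_squares
w=load('w1.png')
pts=[(207,153),(291,142),(299,185),(214,199)]; loc=[(-.019,.0115),(.019,.0115),(.019,-.0115),(-.019,-.0115)]
def f(p):
    x,y,a,l=p; X=np.array([np.cos(a),np.sin(a),0]);L=np.array([-np.sin(a),np.cos(a),0]);U=np.array([0,0,1.])
    n=np.cos(l)*U+np.sin(l)*L; t=np.cos(l)*L-np.sin(l)*U
    r=[]
    for (u,v),(i,j) in zip(pts,loc):
        r+=list(np.array(proj(w,np.array([x,y,.08])+n*.014+X*i+t*j))-[215+u/2,190+v/2])
    # axis soft constraints from silhouette
    c=np.array([.577,-.090]); r+=[(a-.209)/.02, ((y-c[1])-np.tan(.209)*(x-c[0]))/.002]
    return r
for l0 in (.8,1.2):
    s=least_squares(f,[.577,-.09,.209,l0]);print(s.x.round(4),np.degrees(s.x[2:]).round(1),s.fun.round(1))
E
```

```text
[ 0.5785 -0.0906  0.1874  0.9554] [10.7 54.7] [ 0.2  0.5 -1.5 -1.   0.4  0.   0.9  0.2 -1.1 -0.4]
[ 0.5785 -0.0906  0.1874  0.9554] [10.7 54.7] [ 0.2  0.5 -1.5 -1.   0.4  0.   0.9  0.2 -1.1 -0.4]
```

```bash
python3 - <<'E'
from h import *
s=load('s1.png');d=load('d1.png');w=load('w1.png')
for u,v in [(425,297),(362,235),(320,216),(340,230)]: print(u,v,atz(s,u,v,0).round(3))
print('drawer corner z.1',atz(s,345,180,.1).round(3), 'boxtop', tri((s,433,208),(d,277,287)).round(3), tri((s,360,148),(d,360,213)).round(3))
print('blue cap',atz(s,321,172,.12).round(3),atz(w,510,325,.12).round(3))
E
```

```text
425 297 [ 0.602 -0.433  0.   ]
362 235 [ 0.714 -0.24   0.   ]
320 216 [ 0.726 -0.124  0.   ]
340 230 [ 0.703 -0.191  0.   ]
drawer corner z.1 [ 0.747 -0.172  0.1  ] boxtop [ 0.577 -0.428  0.207] [ 0.744 -0.207  0.184]
blue cap [ 0.717 -0.129  0.12 ] [ 0.727 -0.116  0.12 ]
```

jog_arm --increments "-1 -4 1 -4 0; -1 -9 3 -4 -6; -1 -14 5 -4 -12; -1 -18 6.5 -4 -12; -1 -20.5 7.7 -4 -12; -1 -20.5 7.7 -4 -12" --grip_force 20

```text
time: 0.9
eef_pos: [0.6023, -0.2067, 0.2701]
tool_rot: [-0.001, 0.63, 0.776, -0.0]
ft_force: [-0.4, -0.2, -0.7]
width: 0.0002
gripper_force: 0.0
```

jog_arm --increments "-1 0 0 6 0; -1 0 0 11.3 0; -1 1 0 11.3 0; -1 2 0 11.3 0; -1 3 0 11.3 0; -1 4 0 11.3 0; -1 5 0 11.3 0; -1 6 0 11.3 0; -1 7 0 11.3 0; -1 7.5 0 11.3 0; -1 7.8 0 11.3 0; -1 7.8 0 11.3 0"

```text
time: 2.4
eef_pos: [0.5856, -0.1286, 0.1581]
tool_rot: [-0.0, 0.629, 0.777, -0.0]
ft_force: [-0.2, -0.5, 0.1]
width: 0.0002
gripper_force: 0.0
```

```bash
python3 - <<'E'
from h import *
w=snap('wrist','w2.png');s=snap('scene','s2.png')
cv2.imwrite('pics/c2.png',np.hstack([cv2.resize(w['pixels'],(400,300)),cv2.resize(s['pixels'][150:285,210:390],(400,300),interpolation=2)]))
print(env.read_state()['ft_force'],env.read_state()['time'])
E
```

```text
[-0.7720108  -0.10804982  1.09088001] 2.5
```

View pics/c2.png

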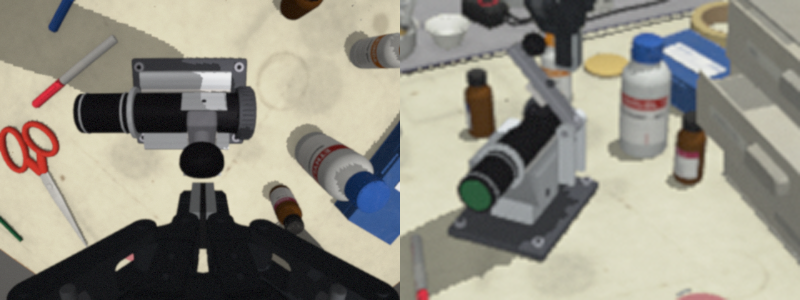

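The clamp arm has passed vertical and is falling shut; its knob is at (203,160) in the left half of the picture. The tool can't tilt, so I'll roll the tube by pressing shut fingertips on its top, over the block, and dragging right.

jog_arm --increments "-1 0 0 -5 0; -1 0 -3 -5 0; -1 1 -4.1 -5 0; -1 4.6 -4.1 -5 0; -1 4.6 -4.1 0 0; -1 4.6 -4.1 2.5 0; -1 4.6 -4.1 3.5 0; -1 4.6 -4.1 3.5 0; -1 4.6 -4.1 3.5 0; -1 4.6 -4.1 3.5 0; -1 4.6 -4.1 3.5 0"

```text
time: 3.88
eef_pos: [0.5367, -0.0924, 0.1241]
tool_rot: [0.001, 0.629, 0.777, 0.0]
ft_force: [-0.3, -0.8, 0.4]
width: -0.0002
gripper_force: 0.0
```

```bash
python3 - <<'E'
from h import *
w=snap('wrist','w3.png');s=snap('scene','s3.png')
cv2.imwrite('pics/c3.png',np.hstack([cv2.resize(w['pixels'],(400,300)),cv2.resize(s['pixels'][150:285,210:390],(400,300),interpolation=2)]))
print(env.read_state()['ft_force'],env.read_state()['eef_pos'])
E
```

```text
[-0.27633486 -1.0775691   0.58044632] [ 0.53635426 -0.09231298  0.12372572]
```

View pics/c3.png

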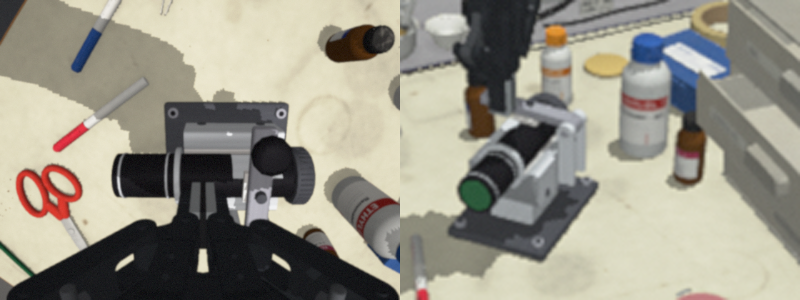

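jog_arm --increments "-1 0.2 0 1 0; -1 0.2 0 2 0; -1 0.2 0 2.3 0; -1 0.2 0 2.5 0; -1 0.2 0 2.7 0; -1 0.2 0 2.7 0"

```text
time: 4.72
eef_pos: [0.5367, -0.0903, 0.0972]
tool_rot: [0.001, 0.629, 0.777, 0.001]
ft_force: [0.2, 0.7, 4.1]
width: -0.0004
gripper_force: 1.9
```

```bash
python3 - <<'E'
from h import *
w=snap('wrist','w4.png');d=snap('side','d4.png')
cv2.imwrite('pics/c4.png',np.hstack([cv2.resize(w['pixels'][150:330,140:460],(400,300)),cv2.resize(d['pixels'][170:275,200:340],(400,300),interpolation=2)]))
print(env.read_state()['ft_force'],env.read_state()['eef_pos'])
E
```

```text
[0.02190987 1.04786545 5.48780936] [ 0.53670184 -0.09035065  0.09721759]
```

View pics/c4.png

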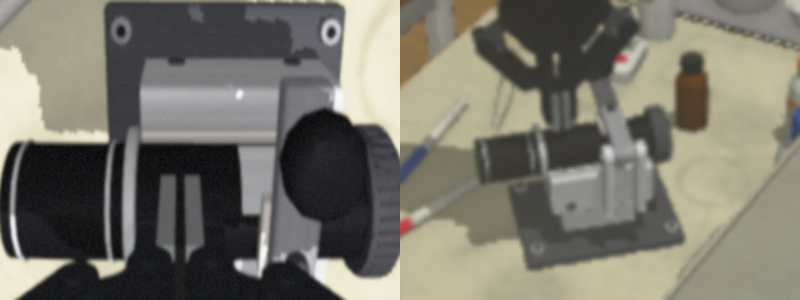

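The clamp is down on the round, and the fingertips touch the tube top with about 5 N. I'll drag right.

jog_arm --increments "-1 0 0 0.15 0; -1 0 0 0.3 0; -1 -0.2 0 0.3 0; -1 -0.4 0 0.3 0; -1 -0.6 0 0.3 0"

```text
time: 5.45
eef_pos: [0.5397, -0.0959, 0.0966]
tool_rot: [0.002, 0.629, 0.777, 0.002]
ft_force: [-1.2, 2.4, 17.6]
width: 0.0
gripper_force: 8.8
```

```bash
python3 - <<'E'
from h import *
w=snap('wrist','w5.png')
a=[cv2.resize(cv2.imread(f'pics/{n}')[150:330,140:460],(400,300)) for n in ('w4.png','w5.png')]
cv2.imwrite('pics/c5.png',np.hstack(a))
print(env.read_state()['ft_force'],env.read_state()['eef_pos'])
E
```

```text
[-1.75072944  1.34902274 16.91340487] [ 0.53986392 -0.09629474  0.09663549]
```

View pics/c5.png

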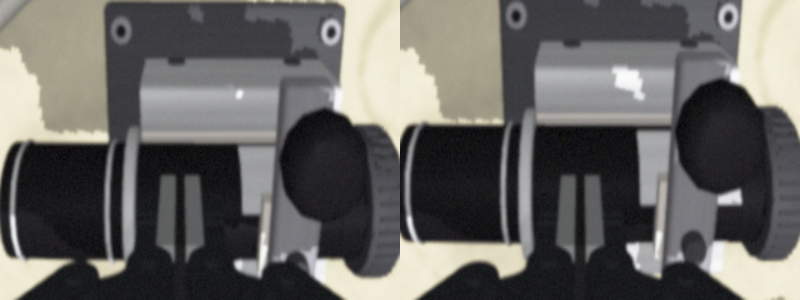

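jog_arm --increments "-1 -0.2 0 0 0; -1 -0.4 0 0 0; -1 -0.6 0 0 0; -1 -0.8 0 0 0; -1 -0.8 0 0 0"

```text
time: 6.12
eef_pos: [0.5419, -0.104, 0.0967]
tool_rot: [0.003, 0.629, 0.777, 0.002]
ft_force: [-0.5, 1.8, 16.7]
width: -0.0003
gripper_force: 8.4
```

```bash
python3 - <<'E'
from h import *
w=snap('wrist','w6.png')
print(env.read_state()['ft_force'],env.read_state()['eef_pos'])
for n in ('w4.png','w5.png','w6.png'):
    im=cv2.imread('pics/'+n); c=load(n)
    def pt(off,l,rad=.018,a=.209):
        X=np.array([np.cos(a),np.sin(a),0]);L=np.array([-np.sin(a),np.cos(a),0]);l=np.radians(l)
        return proj(c,np.array([.578,-.0905,.08])+X*off+rad*(np.cos(l)*np.array([0,0,1])+np.sin(l)*L))
    # sample brightness around the tube at -17mm (on flat's near part) vs roll angle
    print(n,[(l,int(im[int(round(pt(-.0155,l)[1])),int(round(pt(-.0155,l)[0]))].mean())) for l in range(-40,100,6)])
E
```

```text
[-0.39617522  0.78289056 16.64162652] [ 0.54186276 -0.10402148  0.0966514 ]
w4.png [(-40, 86), (-34, 43), (-28, 31), (-22, 30), (-16, 29), (-10, 31), (-4, 30), (2, 37), (8, 25), (14, 39), (20, 161), (26, 164), (32, 162), (38, 157), (44, 161), (50, 161), (56, 157), (62, 157), (68, 159), (74, 164), (80, 160), (86, 151), (92, 107), (98, 93)]
w5.png [(-40, 103), (-34, 23), (-28, 25), (-22, 26), (-16, 32), (-10, 26), (-4, 17), (2, 26), (8, 91), (14, 169), (20, 173), (26, 168), (32, 164), (38, 167), (44, 170), (50, 163), (56, 162), (62, 169), (68, 169), (74, 170), (80, 142), (86, 61), (92, 44), (98, 80)]
w6.png [(-40, 44), (-34, 21), (-28, 16), (-22, 15), (-16, 15), (-10, 17), (-4, 21), (2, 20), (8, 163), (14, 173), (20, 172), (26, 169), (32, 170), (38, 172), (44, 169), (50, 167), (56, 169), (62, 173), (68, 169), (74, 172), (80, 157), (86, 57), (92, 58), (98, 97)]
```

```bash
python3 - <<'E'
from h import *
print(env.read_state()['joint_positions'].round(3))
E
```

```text
[-1.900e-01  3.900e-01 -3.170e-01  8.560e-01  1.000e-03  1.171e+00]
```

jog_arm --increments "-1 0 0 -3 0; 0.3 0 -2 -5.5 0; 0.3 1 -4.5 -5.5 0; 0.3 1.5 -4.5 -5.5 0; 0.3 1.5 -4.5 -5.5 0"

```text
time: 6.8
eef_pos: [0.4919, -0.0985, 0.1481]
tool_rot: [0.0, 0.629, 0.777, 0.0]
ft_force: [0.1, -0.2, 0.5]
width: 0.0561
gripper_force: 0.0
```

```bash
python3 - <<'E'
from h import *
w=snap('wrist','w7.png'); c=load('w7.png');im=w['pixels']
st=env.read_state(); print(st['width'],st['eef_pos'],st['ft_force'])
def pt(off,l,rad=.018,a=.209):
    X=np.array([np.cos(a),np.sin(a),0]);L=np.array([-np.sin(a),np.cos(a),0]);l=np.radians(l)
    return proj(c,np.array([.578,-.0905,.08])+X*off+rad*(np.cos(l)*np.array([0,0,1])+np.sin(l)*L))
for off in (-.0165,-.0145): print([(l,int(im[int(round(pt(off,l)[1])),int(round(pt(off,l)[0]))].mean())) for l in range(-40,100,5)])
cv2.imwrite('pics/c7.png',cv2.resize(im[90:330,200:520],(800,600),interpolation=2))
E
```

```text
0.054982134560040245 [ 0.49228587 -0.09861494  0.14809484] [ 0.1202803  -0.82295156 -0.72472086]
[(-40, 24), (-35, 18), (-30, 26), (-25, 20), (-20, 19), (-15, 25), (-10, 24), (-5, 30), (0, 29), (5, 103), (10, 191), (15, 195), (20, 194), (25, 189), (30, 191), (35, 187), (40, 189), (45, 188), (50, 176), (55, 170), (60, 174), (65, 190), (70, 185), (75, 178), (80, 141), (85, 87), (90, 52), (95, 78)]
[(-40, 27), (-35, 18), (-30, 23), (-25, 28), (-20, 23), (-15, 23), (-10, 19), (-5, 28), (0, 26), (5, 99), (10, 192), (15, 189), (20, 178), (25, 174), (30, 166), (35, 156), (40, 177), (45, 156), (50, 146), (55, 136), (60, 155), (65, 180), (70, 180), (75, 154), (80, 125), (85, 92), (90, 63), (95, 77)]
```

View pics/c7.png

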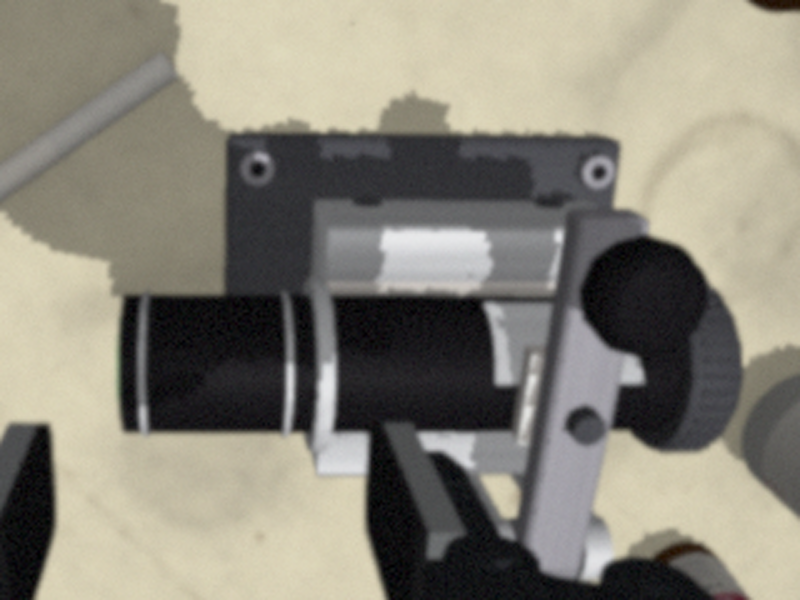

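The flat's lower edge is at y≈385 in a tube spanning y 297–430, so it still leans about 45°. The tip drag slipped, while the shoe sits on the round. I'll use the rubber pad instead: press the right pad on the right side of the near end and stroke it down. That rolls the tube clockwise and also seats it.

jog_arm --increments "0.3 -0.54 0 0 10; 0.3 -0.54 0 0 20; 0.3 -0.54 0 0 30; 0.3 -0.54 0 0 40; 0.3 -0.54 0 0 50; 0.3 -0.54 0 0 60; 0.3 -0.54 0 0 70; 0.3 -0.54 0 0 80; 0.3 -0.54 0 0 90; 0.3 -0.54 0 0 90"

```text
time: 8.1
eef_pos: [0.4934, -0.104, 0.1479]
tool_rot: [0.0, 0.994, 0.106, -0.0]
ft_force: [0.3, -0.6, 0.2]
width: 0.0558
gripper_force: 0.0
```

jog_arm --increments "0.3 0 0 4 0; 0.3 0 0 7 0; 0.3 0 0 8.2 0; 0.3 0 0 8.2 0; 0.3 0 0 8.2 0"

```text
time: 8.72
eef_pos: [0.4938, -0.1042, 0.0673]
tool_rot: [0.0, 0.994, 0.105, 0.001]
ft_force: [-0.2, -0.3, 1.3]
width: 0.0551
gripper_force: 0.0
```

```bash
cat >> h.py <<'E'
def st():
    s=env.read_state(); p=s['eef_pos']-[.578,-.0905,0]; a=.209
    print('t',round(float(s['time']),2),'along',round(1e3*(p[0]*np.cos(a)+p[1]*np.sin(a)),1),'left',round(1e3*(-p[0]*np.sin(a)+p[1]*np.cos(a)),1),'z',round(1e3*p[2],1),'F',s['ft_force'].round(2),'w',s['width'].round(4),'q',s['tool_rot'].round(3),'gf',s['gripper_force'].round(2))
def lean(fn):
    w=snap('wrist',fn);c=w;im=w['pixels']
    def pt(off,l,rad=.018,a=.209):
        X=np.array([np.cos(a),np.sin(a),0]);L=np.array([-np.sin(a),np.cos(a),0]);l=np.radians(l)
        return proj(c,np.array([.578,-.0905,.08])+X*off+rad*(np.cos(l)*np.array([0,0,1])+np.sin(l)*L))
    for off in (-.0165,-.0145): print([(l,int(im[int(round(pt(off,l)[1]))%420,int(round(pt(off,l)[0]))%560].mean())) for l in range(-50,100,5)])
E
python3 - <<'E'
from h import *
st();lean('w8.png');st()
cv2.imwrite('pics/c8.png',cv2.imread('pics/w8.png'))
E
```

```text
Traceback (most recent call last):
  File "h.py", line 21, in st
    print('t',round(float(s['time']),2),'along',round(1e3*(p[0]*np.cos(a)+p[1]*np.sin(a)),1),'left',round(1e3*(-p[0]*np.sin(a)+p[1]*np.cos(a)),1),'z',round(1e3*p[2],1),'F',s['ft_force'].round(2),'w',s['width'].round(4),'q',s['tool_rot'].round(3),'gf',s['gripper_force'].round(2))
                                                                                                                                                                                                       ^^^^^^^^^^^^^^^^
AttributeError: 'float' object has no attribute 'round'
```

```bash
sed -i "s/s\['width'\].round(4)/round(float(s['width']),4)/; s/s\['gripper_force'\].round(2)/round(float(s['gripper_force']),2)/" h.py
python3 - <<'E'
from h import *
st();lean('w8.png');st()
E
```

```text
t 8.72 along -85.2 left 4.1 z 67.3 F [-0.22 -0.28  1.34] w 0.0551 q [0.    0.994 0.105 0.001] gf 0.0
[(-50, 24), (-45, 20), (-40, 23), (-35, 27), (-30, 28), (-25, 28), (-20, 28), (-15, 30), (-10, 40), (-5, 38), (0, 40), (5, 179), (10, 200), (15, 204), (20, 197), (25, 193), (30, 187), (35, 180), (40, 189), (45, 186), (50, 185), (55, 181), (60, 180), (65, 193), (70, 194), (75, 197), (80, 197), (85, 197), (90, 197), (95, 192)]
[(-50, 25), (-45, 26), (-40, 24), (-35, 23), (-30, 29), (-25, 24), (-20, 31), (-15, 29), (-10, 35), (-5, 41), (0, 39), (5, 178), (10, 199), (15, 204), (20, 199), (25, 198), (30, 200), (35, 197), (40, 186), (45, 174), (50, 183), (55, 198), (60, 194), (65, 171), (70, 153), (75, 140), (80, 145), (85, 145), (90, 139), (95, 139)]
t 8.78 along -85.2 left 4.1 z 67.5 F [ 0.29 -0.45 -0.33] w 0.0554 q [0.    0.994 0.105 0.001] gf 0.0
```

jog_arm --increments "0.3 0 -0.2 0 0; 0.3 0 -0.35 0 0; 0.3 0 -0.45 0 0; 0.3 0 -0.5 0 0; 0.3 0 -0.5 0 0"

```text
time: 9.4
eef_pos: [0.4915, -0.099, 0.0663]
tool_rot: [0.0, 0.995, 0.105, -0.0]
ft_force: [-0.4, -0.6, 0.2]
width: 0.0556
gripper_force: 0.0
```

jog_arm --increments "0.3 0 -0.08 0 0; 0.3 0 -0.08 0 0"

```text
time: 9.65
eef_pos: [0.4913, -0.0982, 0.0663]
tool_rot: [-0.0, 0.995, 0.105, -0.0]
ft_force: [-0.7, -1.2, 0.2]
width: 0.0553
gripper_force: 0.0
```

```bash
python3 - <<'E'
from h import *
st();
E
```

```text
t 9.65 along -86.4 left 10.4 z 66.3 F [-0.7  -1.17  0.18] w 0.0553 q [-0.     0.995  0.105 -0.   ] gf 0.0
```

jog_arm --increments "0.3 0 -0.1 0 0; 0.3 0 -0.1 0 0"

```text
time: 9.9
eef_pos: [0.4913, -0.0977, 0.0664]
tool_rot: [0.0, 0.995, 0.104, 0.0]
ft_force: [0.7, -2.0, 0.0]
width: 0.0557
gripper_force: 0.9
```

jog_arm --increments "0.3 0 -0.05 0 0; 0.3 0 -0.05 0.2 0; 0.3 0 -0.05 0.4 0; 0.3 0 -0.05 0.6 0; 0.3 0 -0.05 0.6 0"

```text
time: 10.52
eef_pos: [0.4906, -0.0962, 0.0598]
tool_rot: [-0.001, 0.995, 0.105, -0.0]
ft_force: [1.1, 0.9, -0.4]
width: 0.0554
gripper_force: 0.4
```

```bash
python3 - <<'E'
from h import *
st();lean('w9.png')
E
```

```text
t 10.53 along -86.7 left 12.5 z 59.8 F [ 1.06  0.95 -0.45] w 0.0554 q [-0.001  0.995  0.105 -0.   ] gf 0.39
[(-50, 26), (-45, 25), (-40, 26), (-35, 25), (-30, 27), (-25, 30), (-20, 134), (-15, 240), (-10, 240), (-5, 239), (0, 236), (5, 234), (10, 229), (15, 225), (20, 222), (25, 216), (30, 215), (35, 198), (40, 230), (45, 225), (50, 221), (55, 181), (60, 55), (65, 16), (70, 17), (75, 67), (80, 118), (85, 127), (90, 127), (95, 127)]
[(-50, 27), (-45, 24), (-40, 20), (-35, 22), (-30, 29), (-25, 29), (-20, 161), (-15, 240), (-10, 241), (-5, 240), (0, 237), (5, 237), (10, 236), (15, 237), (20, 236), (25, 234), (30, 234), (35, 235), (40, 237), (45, 232), (50, 234), (55, 202), (60, 60), (65, 18), (70, 20), (75, 47), (80, 89), (85, 89), (90, 89), (95, 89)]
```

The pad stroke works: the flat now spans about −20° to 57°, a lean near 19°. I'll continue.

jog_arm --increments "0.3 0 0 0.15 0; 0.3 0 0 0.3 0; 0.3 0 0 0.45 0; 0.3 0 0 0.45 0"

```text
time: 11.08
eef_pos: [0.4909, -0.0967, 0.0556]
tool_rot: [-0.0, 0.995, 0.105, -0.0]
ft_force: [-0.4, -1.2, -1.0]
width: 0.0554
gripper_force: 0.5
```

```bash
python3 - <<'E'
from h import *
st();lean('w10.png')
E
```

```text
t 11.07 along -86.5 left 12.0 z 55.6 F [-0.45 -1.19 -1.01] w 0.0554 q [-0.     0.995  0.105 -0.   ] gf 0.47
[(-50, 28), (-45, 23), (-40, 50), (-35, 223), (-30, 242), (-25, 240), (-20, 239), (-15, 238), (-10, 235), (-5, 235), (0, 235), (5, 231), (10, 234), (15, 219), (20, 216), (25, 236), (30, 238), (35, 238), (40, 106), (45, 22), (50, 23), (55, 14), (60, 23), (65, 17), (70, 34), (75, 82), (80, 147), (85, 196), (90, 156), (95, 156)]
[(-50, 21), (-45, 23), (-40, 69), (-35, 238), (-30, 246), (-25, 246), (-20, 246), (-15, 246), (-10, 246), (-5, 246), (0, 245), (5, 246), (10, 246), (15, 247), (20, 246), (25, 246), (30, 246), (35, 247), (40, 97), (45, 22), (50, 14), (55, 26), (60, 19), (65, 22), (70, 39), (75, 90), (80, 160), (85, 203), (90, 203), (95, 160)]
```

The flat is now symmetric, from −38.5° to 39°. I'll back the pad off and retreat.

jog_arm --increments "0.3 0 0.4 0 0; 0.3 0 0.8 0 0; 0.3 0 0.8 -3 0; 0.3 0 0.8 -6 0; 0.3 0 0.8 -11 0; 0.3 -2 0.8 -16 0; 0.3 -2 0.8 -16 0; 0.3 -2 0.8 -16 0"

```text
time: 12.12
eef_pos: [0.4731, -0.1088, 0.2156]
tool_rot: [-0.0, 0.995, 0.104, 0.0]
ft_force: [-0.6, 0.5, -0.4]
width: 0.0555
gripper_force: 0.0
```

```bash
python3 - <<'E'
from h import *
st();lean('w11.png');s=snap('scene','s11.png');d=snap('side','d11.png')
w=cv2.imread('pics/w11.png')
cv2.imwrite('pics/c11.png',np.vstack([np.hstack([cv2.resize(s['pixels'][165:270,225:325],(400,300),interpolation=2),cv2.resize(d['pixels'][185:275,210:330],(400,300),interpolation=2)]),np.hstack([cv2.resize(w,(400,300)),cv2.resize(s['pixels'],(400,300))])]))
E
```

```text
t 12.12 along -106.4 left 3.8 z 215.6 F [-0.56  0.51 -0.36] w 0.0555 q [-0.     0.995  0.104  0.   ] gf 0.0
[(-50, 15), (-45, 37), (-40, 94), (-35, 176), (-30, 185), (-25, 184), (-20, 186), (-15, 184), (-10, 185), (-5, 184), (0, 186), (5, 185), (10, 184), (15, 182), (20, 182), (25, 184), (30, 184), (35, 146), (40, 95), (45, 12), (50, 12), (55, 15), (60, 36), (65, 79), (70, 79), (75, 123), (80, 123), (85, 123), (90, 123), (95, 123)]
[(-50, 11), (-45, 13), (-40, 112), (-35, 196), (-30, 197), (-25, 199), (-20, 196), (-15, 198), (-10, 197), (-5, 200), (0, 200), (5, 200), (10, 196), (15, 200), (20, 201), (25, 198), (30, 199), (35, 159), (40, 104), (45, 22), (50, 19), (55, 12), (60, 35), (65, 68), (70, 68), (75, 109), (80, 109), (85, 109), (90, 109), (95, 109)]
```

View pics/c11.png

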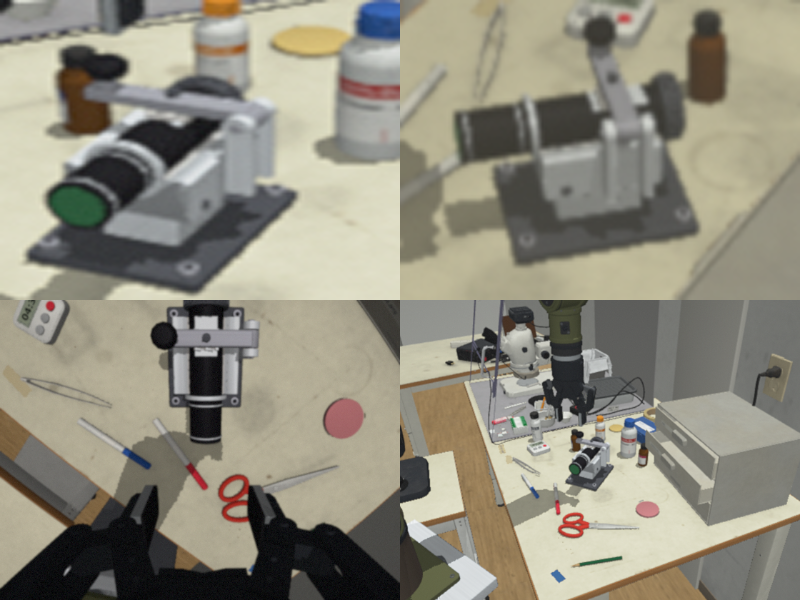

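The picture shows the arm level, the flat up and centred on the tube, and the neighbours in place. I'll check the knob height, then hand in.

```bash
python3 - <<'E'
from h import *
s=load('s11.png');d=load('d11.png');a=.209
L=np.array([-np.sin(a),np.cos(a),0]);g=np.array([.578,-.0905,.08])
for th in (0,.09):
    c,n=np.cos(th),np.sin(th); k=g-.043*L+[0,0,.02]; vl,vu=.08,.024
    p=k+L*(vl*c-vu*n)+np.array([0,0,vl*n+vu*c]); print(th,np.round(proj(s,p),1),np.round(proj(d,p),1))
print('seen (251,188) (270,195)', tri((s,251.3,187.5),(d,270,194.6)).round(4))
E
```

```text
0 [251.7 187.8] [269.7 193.7]
0.09 [252.6 185. ] [269.9 191.7]
seen (251,188) (270,195) [ 0.5711 -0.0533  0.1225]
```

The knob sits where the fully closed clamp predicts, not at the position for resting on the round.

```bash
python3 -c "
from h import *
print(ticket.sign_off())"
```

```text
the job is handed in; nothing more can be done
None
```

The tube is clamped with its flat straight up, the shoe flush on it by knob position, and the neighbours unmoved; but I rolled it by stroking one pad down the near end, not by gripping it, because the tool can't tilt (an earlier fingertip drag slipped).

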